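Stand the fallen spray can back in the can rack

TASK

On this motorcycle garage bench a small spray can has fallen out of the low can rack and lies on its side. Stand it upright, cap up, in the empty place of the rack, on the pale ring mark between or beside the two containers that stand there; set it down rather than drop it, leave the two standing containers where they are, and let go.

Things in the scene. Friction and masses are not known exactly. Their poses are not given: they have to be found in the camera images.
- fallen_can: Spray can lying on the bench, free to roll: plain metal cylinder, diameter 52 mm, 105 mm long, then a 6 mm tapered shoulder and a black cap of diameter 44 mm, 29 mm long; 140 mm in all, about 0.2 kg, centre of mass about 59 mm from the base. Origin: centre of its base; z runs along the can from base to cap (level now, straight up when standing). The longer cardboard tube and the wrench are not it.
- place: Empty place: flat pale ring mark, diameter 60 mm, on the rack's floor, 4 mm above the bench. Origin: its centre; z up, y along the lane, x across it, away from the robot. The fixed grey steel rack is 84 mm across x, 370 mm along y, with 4 mm thick lips 22 mm above the bench (76 mm clear across x) and three places about 115 mm apart on its middle line; any may be the empty one.
- standing_can: A second spray can of the same shape and size (52 mm diameter, 140 mm tall), standing in one of the other places of the rack. Origin: centre of its base; z up to the cap.
- oil_bottle: A plain grey plastic bottle, 56 mm in diameter and 165 mm tall, standing in the other place of the rack. Origin: centre of its base; z up.
Not all that is in view belongs to the job. Leave any purple or turquoise look-alike of the fallen_can alone.

How it is judged (in metres and radians):
At the end, for the whole second after the job is handed in: The fallen can stands still on the rack's floor, cap up, within 10 degrees of upright, its base centre within 20 mm of the centre of the ring mark; the standing can and the oil bottle are upright (10 degrees) and within 20 mm of where they stood (angle between each of fallen_can, standing_can, oil_bottle's own z axis and vertical below 0.17 rad and horizontal distance between fallen_can and place below 0.02 m and z of fallen_can in the frame of place between -0.006 and 0.006 m and linear speed of fallen_can below 0.02 m/s and distance of each of standing_can, oil_bottle from where it was at the start of the episode below 0.02 m); the robot touches nothing.
It fails at once if the spray can was dropped (fell freely, faster than 0.8 m/s) (linear speed of fallen_can above 0.8 m/s and contact force between fallen_can and the fingers below 0.2 N).
It fails at once if a standing container was knocked over (angle between any of standing_can, oil_bottle's own z axis and vertical above 0.5 rad).
It also fails if it takes over 43 s, if anything falls off the work surface, if the arm or the gripper's body presses on something with over 40 N, if the wrist force passes 120 N, or if a joint passes its speed limit or range.

ROBOT

A 6-joint arm with a two-finger parallel gripper is mounted at the origin on the work surface. World frame = base frame: x ahead of the robot, y to its left, z up, the work surface at z = 0. Lengths are in mm, angles in rad, forces in N, time in s.
With the tool pointing down it reaches from about 350 to 875 mm from the base axis. Payload 4.2 kg.
Tool frame: the origin (TCP) lies midway between the tips of the shut fingers; the grasp point (between the pads) lies 19 mm behind it; y points along the fingers, x is the direction in which the jaws open and shut, and the axes are right-handed (so a half turn about y gives the same grasp; the last joint's range is limited). The gripper opens to 85 mm and grips with 20 to 120 N. Pads are 22 mm wide; open, the fingers measure 114 mm over their backs; the gripper's body (76 mm by 85 mm) begins 54 mm behind the grasp point. The pads swing forward as they close: fully open they stand 13 mm farther back than shut.
Start: joints at [1.581, 0.385, 0.008, 0, -1.194, -0.259], TCP at [153.869, 605.742, 231.312] pointing down, gripper open.
Joint ranges: [-3.14, 3.14], [-1.21, 2.06], [-1.07, 1.41], [-3.16, 2.05], [-2.99, -0.16], [-3.1, 3.1]. Speed limits (rad/s): [2.79, 2.79, 3.14, 3.14, 3.14, 3.14].

INTERFACE

Orientations are given as a unit quaternion [x, y, z, w].
In Python, from bench import read_state, get_image, job_done gives the robot as it stands.
- The arm moves only by the tool play_rows, never from a script. Its argument "series" is a list of rows, each a list of 7 numbers: the shift along the tool's x, y, z in m, then the turn, a rotation vector about the tool's x, y, z in rad, then the finger opening in m, from 0 to 0.0854. In form: [[x, y, z, wx, wy, wz, claw], ...]. A call has 1 to 10 rows; each row shifts and turns the pose as measured when the row begins, along the tool's axes as they then stand; what a row does not reach is not made up. A row lasts 1/10 s, in which the tool goes at most 50 mm and 8.59 degrees, less where a joint would pass 70% of its speed; a pose out of reach is approached as far as the arm can. A call with a gripper value outside its range is refused whole. The fingers move at their own pace and stop on an object; the grip force is fixed at half the most. Time passes only in rows, so rows that do not move let the fingers close. It gives the time, the measured TCP pose, the force and the opening at its end, in the units of the state.
- read_state(): the state, without advancing time (a new reading comes with each control period).
- get_image(name): name is "side" or "top"; returns a dict with "color" (420x560x3 uint8, red, green, blue), "intrinsics" (3x3 intrinsics, pixels), "D" ([k1, k2, p1, p2, k3] as OpenCV has them; the pictures are not rectified), "origin" and "orientation" of the camera in the world. Camera axes: x right, y down, z forward; pixel columns grow to the right and rows downward; lengths in mm; the calibration is good to about 2 mm. A picture is of the moment at which its call begins. There is no depth.
- job_done(): hands the job in, once; it reports no verdict.
The state is a dict: "clock": time; "joints": joint angles; "joint_vel": joint speeds; "joint_efforts": joint torques, N m; "position": TCP position; "ee_rot": TCP orientation; "contact_force": force on the tool from outside, world axes, zero at the start; "wrist_torque": the same for the moment, N m; "gripper_width": finger opening in mm.
Only numpy, scipy, OpenCV 4.12 (cv2) and the standard library are available. Lean on these libraries where they do the work, as an engineer would, in place of code of your own. Each camera call takes 0.05 s, during which the arm holds its last target. There are 200 camera calls.

## Working session

There is one attempt and no reset: what is moved stays moved. The work goes in short steps, Python scripts to look and compute and a tool call to move; the robot and the scene stay as the last step left them, time stands still between calls to the robot, and variables do not carry over. Pictures are saved under pics/ and viewed, about 8 in all and at most 12, crops included, and the job is handed in when it is done.

Besides the shell and the picture viewer there is one more tool, called after "Call:" by a JSON object that holds its "fn" and its "kwargs", one argument or row to a line. play_rows: Moves the arm, as the interface text tells. Its arguments: {"type":"object","properties":{"series":{"type":"array","items":{"type":"array","items":{"type":"number"}}}},"required":["series"]}

```bash
mkdir -p pics; python3 - <<'E'
from bench import read_state,get_image
import cv2,numpy as np
print(read_state())
for n in("side","top"):
    d=get_image(n); cv2.imwrite(f"pics/{n}0.png",d["color"][...,::-1])
    print(n,d["intrinsics"],d["D"],d["origin"],d["orientation"])
E
```

```text
{'clock': 0.0, 'joints': array([ 1.58059077e+00,  3.85586813e-01,  6.63814843e-03, -4.91155390e-04,
       -1.19397963e+00, -2.58550652e-01]), 'joint_vel': array([-4.42845851e-04, -4.36762867e-04, -1.00483575e-03, -1.72869461e-03,
       -1.17200378e-03, -8.19971580e-05]), 'joint_efforts': array([ 2.73565211e-04, -3.92292523e+01,  1.88403028e+01,  4.18639183e+00,
       -4.61872376e-03, -2.00972615e-06]), 'position': array([153.74383002, 605.20668745, 230.20929128]), 'ee_rot': array([ 0.43464311, -0.55770367,  0.558707  , -0.43347257]), 'contact_force': array([-0.24398094, -0.42529146, -0.22211554]), 'wrist_torque': array([ 0.01742556,  0.00316759, -0.01381372]), 'gripper_width': 85.50034238744162}
side [[402.98573818   0.         279.45562543]
 [  0.         402.98573818 208.70313356]
 [  0.           0.           1.        ]] [-0.01242295  0.          0.          0.          0.        ] [ 225.20116621 -441.38468461  616.07712213] [ 0.89851363 -0.24684966  0.09277777 -0.35089996]
top [[383.04850126   0.         283.08126419]
 [  0.         383.04850126 214.53101292]
 [  0.           0.           1.        ]] [-0.08147674  0.          0.          0.          0.        ] [400.20704362 -18.31237628 832.70122096] [-0.70075146  0.71279981 -0.0197129   0.02179972]
```

View pics/top0.png

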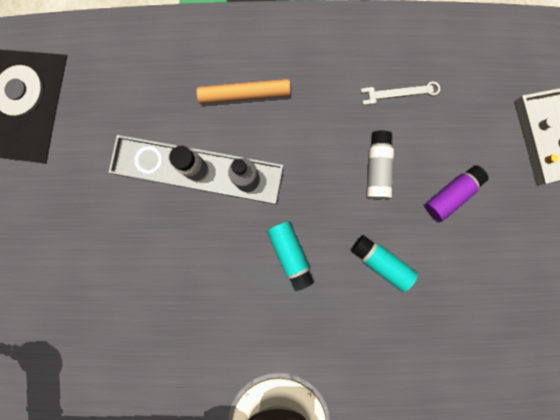

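View pics/side0.png

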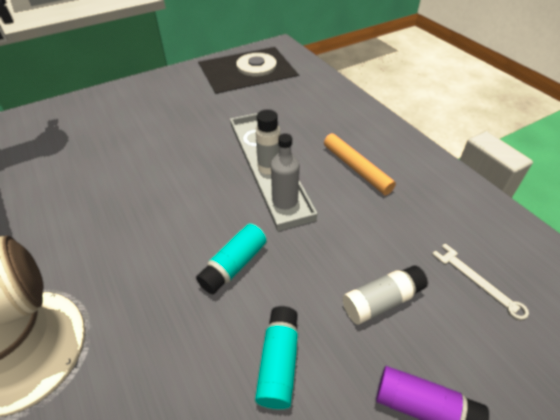

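The fallen can is the white and grey one: in the top view its base is near (380,198) and its cap near (382,137). The ring is at about (148,160), the +y end place; the standing can (182,158) is next to it and the oil bottle (240,170) is at the far end. Next I'll measure these positions.

```bash
cat > h.py <<'E'
import cv2,numpy as np
from bench import read_state,get_image
from scipy.spatial.transform import Rotation as Ro
def ray(d,uv):
    p=cv2.undistortPoints(np.array([[uv]],float),d["intrinsics"],d["D"])[0,0]
    return np.array(d["origin"]),Ro.from_quat(d["orientation"]).apply([*p,1])
def onz(d,uv,z):
    o,r=ray(d,uv); return o+r*(z-o[2])/r[2]
def crop(d,x,y,w,h,s,name):
    cv2.imwrite(name,cv2.resize(d["color"][y:y+h,x:x+w,::-1],None,fx=s,fy=s,interpolation=cv2.INTER_CUBIC))
def blob(m,box):
    x,y,w,h=box; mm=np.zeros_like(m,np.uint8); mm[y:y+h,x:x+w]=m[y:y+h,x:x+w]
    c,_=cv2.findContours(mm,cv2.RETR_EXTERNAL,cv2.CHAIN_APPROX_NONE)
    return max(c,key=cv2.contourArea)
E
python3 - <<'E'
from h import *
t=get_image("top"); g=t["color"].astype(int)
hsv=cv2.cvtColor(t["color"],cv2.COLOR_RGB2HSV); V=hsv[...,2]
c=blob(V>120,(355,120,45,90)); print("body",cv2.boundingRect(c),cv2.minAreaRect(c))
c2=blob(V<40,(360,120,45,40)); print("cap",cv2.boundingRect(c2),cv2.minAreaRect(c2))
print("world of body corners z26",[onz(t,p,26)[:2].round(1) for p in cv2.boxPoints(cv2.minAreaRect(c))],"cap",[onz(t,p,26)[:2].round(1) for p in cv2.boxPoints(cv2.minAreaRect(c2))])
r=blob(V>165,(130,143,36,34)); e=cv2.fitEllipse(r); print("ring",e,onz(t,e[0],4).round(1),cv2.contourArea(r))
print("tool",[Ro.from_quat(read_state()["ee_rot"]).as_matrix().round(2)])
crop(t,100,115,200,100,4,"pics/c1.png"); crop(t,340,115,80,100,6,"pics/c2.png")
E
```

```text
body (355, 120, 45, 79) ((381.9114990234375, 160.32742309570312), (77.07252502441406, 44.406715393066406), 82.50414276123047)
cap (372, 131, 19, 13) ((380.9277038574219, 136.69847106933594), (11.593234062194824, 18.526987075805664), 86.8201675415039)
world of body corners z26 [array([ 638.1, -174.2]), array([ 650.2, -270.8]), array([ 483.4, -285.5]), array([ 472.5, -190.3])] cap [array([ 623.6, -209.4]), array([ 625.5, -249.8]), array([ 600.1, -250.1]), array([ 598.2, -209.8])]
ring ((146.86843872070312, 160.25726318359375), (36.49842834472656, 41.72881317138672), 109.73539733886719) [574.5 283.4   4. ] 1102.0
tool [array([[-0.25, -0.  ,  0.97],
       [-0.97, -0.  , -0.25],
       [ 0.  , -1.  ,  0.  ]])]
```

View pics/c1.png

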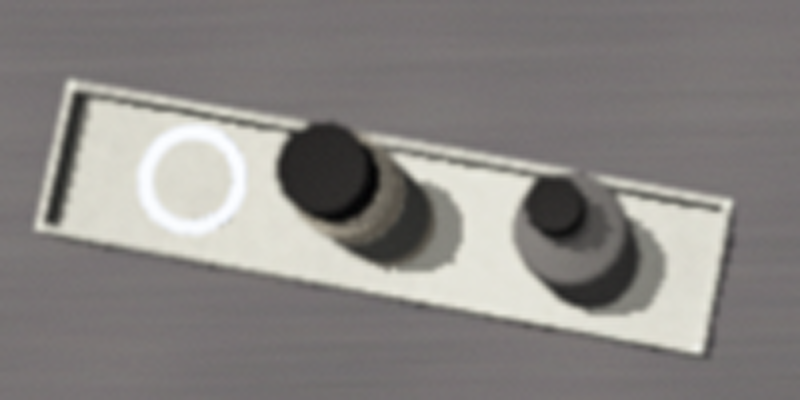

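The crop shows the ring centre at crop (192,179), which is full-image (147.9,159.6). My body and ring thresholds were too loose, so I'll redo the masks.

```bash
python3 - <<'E'
from h import *
t=get_image("top"); s=get_image("side")
hsv=cv2.cvtColor(t["color"],cv2.COLOR_RGB2HSV); V=hsv[...,2]
print("V row170",V[170,350:412:4],"ring row",V[160,128:172:2])
c=blob(V>160,(355,120,45,90)); R=cv2.minAreaRect(c); print("body",R)
print([onz(t,p,26)[:2].round(1) for p in cv2.boxPoints(R)])
for thr in(225,240):
    r=blob(V>thr,(130,143,36,34)); e=cv2.fitEllipse(r); print("ring",e,onz(t,e[0],4).round(1))
print("ring manual",onz(t,(147.9,159.6),4).round(1))
L=[onz(t,(100+a/4-.4,115+b/4-.4),22).round(1)[:2] for a,b in((70,80),(730,200),(705,353),(37,230))]; print("rack corners",L,[np.linalg.norm(L[i]-L[i-1]).round(1) for i in range(4)])
print("neighbor cap top",onz(t,(100+325/4,115+165/4),144).round(1))
E
```

```text
V row170 [122 122 119 120 114 126 181 208 224 210 176 118 120 120 121 120] ring row [217 218 220 232 254 228 219 218 218 220 220 220 219 220 218 239 253 225
 227 225 207  78]
body ((380.6226501464844, 170.10885620117188), (23.379531860351562, 52.80240249633789), 2.935673475265503)
[array([ 484.2, -196.4]), array([ 597.9, -206.2]), array([ 594.8, -256.8]), array([ 480.9, -246.4])]
ring ((148.08416748046875, 159.52723693847656), (27.305797576904297, 29.2144718170166), 84.85663604736328) [576.1 280.7   4. ]
ring ((147.59970092773438, 159.32904052734375), (25.312204360961914, 26.494752883911133), 34.32379913330078) [576.6 281.8   4. ]
ring manual [576.  281.1   4. ]
rack corners [array([629.7, 344.7]), array([554.9, -16. ]), array([473. ,  -1.4]), array([547. , 361.5])] [np.float64(84.4), np.float64(368.4), np.float64(83.2), np.float64(370.4)]
neighbor cap top [550.9 168.2 144. ]
```

View pics/c2.png

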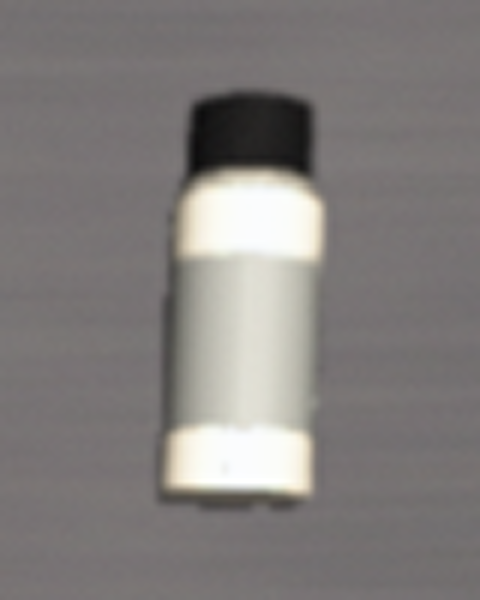

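The crop shows the can with its base at crop (237,490) and cap end at (253,100). It checks out: about 51 mm wide and 139 mm long, axis from (480,-221) at azimuth about -4.5°. The ring is at (576,281), and the rack corners give 84 x 369 mm, which matches. Now I'll write a planning helper that gives row numbers in tool axes.

```bash
cat >> h.py <<'E'
AL=np.radians(15); PSI=np.radians(-4.5)
def pick_R(al=AL):
    u=np.array([np.cos(PSI),np.sin(PSI),0]); k=np.array([0,0,1.])
    y=-np.sin(al)*u-np.cos(al)*k; z=np.cos(al)*u-np.sin(al)*k
    return Ro.from_matrix(np.c_[np.cross(y,z),y,z])
def place_R(az,al=AL):   # tool heading azimuth az (deg), pitched down by al, tool z up
    a=np.radians(az); d=np.array([np.cos(a),np.sin(a),0]); k=np.array([0,0,1.])
    y=np.cos(al)*d-np.sin(al)*k; z=np.sin(al)*d+np.cos(al)*k
    return Ro.from_matrix(np.c_[np.cross(y,z),y,z])
def plan(p1,R1,claw,vmax=.045,wmax=7.5,show=10):
    s=read_state(); p0=s["position"]; R0=Ro.from_quat(s["ee_rot"])
    rv=(R0.inv()*R1).as_rotvec(); D=(np.array(p1)-p0)/1000
    n=max(1,int(np.ceil(max(np.linalg.norm(D)/vmax,np.degrees(np.linalg.norm(rv))/wmax))))
    print("n",n,"t",round(s["clock"],2),"pos",p0.round(1),"q",s["joints"].round(2),"F",s["contact_force"].round(1),"w",round(s["gripper_width"],1))
    for i in range(min(n,show)):
        R=R0*Ro.from_rotvec(rv*i/n); print([*(R.inv().apply(D/n)).round(4).tolist(),*(rv/n).round(3).tolist(),claw])
E
python3 -c "
from h import *
plan([552,-227,150],pick_R(0),.085)"
```

```text
n 21 t 0.25 pos [153.8 605.5 230.8] q [ 1.58  0.39  0.01 -0.   -1.19 -0.26] F [-0.3 -0.8  0.1] w 85.7
[0.0337, 0.0039, 0.0281, -0.0, -0.008, 0.0, 0.085]
[0.034, 0.0039, 0.0279, -0.0, -0.008, 0.0, 0.085]
[0.0342, 0.0039, 0.0276, -0.0, -0.008, 0.0, 0.085]
[0.0344, 0.0039, 0.0273, -0.0, -0.008, 0.0, 0.085]
[0.0346, 0.0039, 0.027, -0.0, -0.008, 0.0, 0.085]
[0.0349, 0.0039, 0.0267, -0.0, -0.008, 0.0, 0.085]
[0.0351, 0.0039, 0.0265, -0.0, -0.008, 0.0, 0.085]
[0.0353, 0.0039, 0.0262, -0.0, -0.008, 0.0, 0.085]
[0.0355, 0.0039, 0.0259, -0.0, -0.008, 0.0, 0.085]
[0.0357, 0.0039, 0.0256, -0.0, -0.008, 0.0, 0.085]
```

Call:
{"fn": "play_rows", "kwargs": {
  "series": [
    [0.034,0,0.028,0,-0.008,0,0.085],
    [0.034,0,0.028,0,-0.008,0,0.085],
    [0.034,0,0.0275,0,-0.008,0,0.085],
    [0.0345,0,0.027,0,-0.008,0,0.085],
    [0.0345,0,0.027,0,-0.008,0,0.085],
    [0.035,0,0.0265,0,-0.008,0,0.085],
    [0.035,0,0.0265,0,-0.008,0,0.085],
    [0.0355,0,0.026,0,-0.008,0,0.085],
    [0.0355,0,0.026,0,-0.008,0,0.085],
    [0.0355,0,0.0255,0,-0.008,0,0.085]
  ]
}}

```text
clock: 1.25
position: [346.9, 198.8, 229.5]
ee_rot: [0.459, -0.537, 0.538, -0.46]
contact_force: [0.9, 0.2, 0.7]
gripper_width: 85.1
```

```bash
python3 -c "
from h import *
plan([552,-227,150],pick_R(0),.085,.048)"
```

```text
n 10 t 1.25 pos [346.9 198.8 229.5] q [ 0.93 -0.01 -0.5   0.   -1.08  0.48] F [0.9 0.2 0.7] w 85.1
[0.0389, 0.008, 0.0268, -0.0, -0.008, 0.0, 0.085]
[0.0391, 0.008, 0.0265, -0.0, -0.008, 0.0, 0.085]
[0.0393, 0.008, 0.0262, -0.0, -0.008, 0.0, 0.085]
[0.0395, 0.008, 0.0259, -0.0, -0.008, 0.0, 0.085]
[0.0397, 0.008, 0.0256, -0.0, -0.008, 0.0, 0.085]
[0.0399, 0.008, 0.0253, -0.0, -0.008, 0.0, 0.085]
[0.0401, 0.008, 0.025, -0.0, -0.008, 0.0, 0.085]
[0.0403, 0.008, 0.0247, -0.0, -0.008, 0.0, 0.085]
[0.0405, 0.008, 0.0244, -0.0, -0.008, 0.0, 0.085]
[0.0407, 0.008, 0.0241, -0.0, -0.008, 0.0, 0.085]
```

Call:
{"fn": "play_rows", "kwargs": {
  "series": [
    [0.039,0,0.027,0,-0.008,0,0.085],
    [0.039,0,0.0265,0,-0.008,0,0.085],
    [0.0395,0,0.026,0,-0.008,0,0.085],
    [0.0395,0,0.026,0,-0.008,0,0.085],
    [0.0395,0.01,0.0255,0,-0.008,0,0.085],
    [0.04,0.01,0.0255,0,-0.008,0,0.085],
    [0.04,0.01,0.025,0,-0.008,0,0.085],
    [0.04,0.01,0.0245,0,-0.008,0,0.085],
    [0.0405,0.01,0.0245,0,-0.008,0,0.085],
    [0.0405,0.01,0.024,0,-0.008,0,0.085]
  ]
}}

```text
clock: 2.25
position: [560.1, -243.2, 172.8]
ee_rot: [0.478, -0.515, 0.52, -0.487]
contact_force: [0.6, 1.2, 1.1]
gripper_width: 85.1
```

```bash
python3 -c "
from h import *
s=read_state();print(s['joints'].tolist(),s['position'].tolist(),s['joint_efforts'])
plan([567,-228.5,110],pick_R(np.radians(30)),.085)"
```

```text
[-0.1478352767141765, 0.4002915922573171, -0.11924373668368435, -0.00675252567795861, -1.0375146530708987, 1.6525948038788905] [560.1205552603474, -243.22257021210464, 172.82579437080918] [ 4.24926337e-01 -4.16483152e+01  1.52400059e+01  3.79044503e+00
  4.98645270e-03 -5.12702968e-01]
n 5 t 2.25 pos [ 560.1 -243.2  172.8] q [-0.15  0.4  -0.12 -0.01 -1.04  1.65] F [0.6 1.2 1.1] w 85.1
[-0.003, 0.0126, 0.001, -0.108, 0.002, -0.0, 0.085]
[-0.003, 0.0124, 0.0023, -0.108, 0.002, -0.0, 0.085]
[-0.003, 0.0121, 0.0036, -0.108, 0.002, -0.0, 0.085]
[-0.003, 0.0116, 0.0049, -0.108, 0.002, -0.0, 0.085]
[-0.003, 0.011, 0.0061, -0.108, 0.002, -0.0, 0.085]
```

Call:
{"fn": "play_rows", "kwargs": {
  "series": [
    [-0.003,0.008,0.009,-0.105,0.002,0,0.085],
    [-0.003,0.008,0.011,-0.105,0.002,0,0.085],
    [-0.003,0.006,0.012,-0.105,0.002,0,0.085],
    [-0.003,0.005,0.013,-0.105,0.002,0,0.085],
    [-0.003,0.004,0.014,-0.105,0,0,0.085],
    [0,0,0,0,0,0,0.085]
  ]
}}

```text
clock: 2.85
position: [613.1, -239.8, 120.2]
ee_rot: [-0.586, 0.643, -0.363, 0.334]
contact_force: [0.2, 0.6, -2.3]
gripper_width: 84.9
```

```bash
cat > fk.py <<'E'
from h import *
from scipy.optimize import least_squares
def fk(q,P):
    a1,d1,L2,a3,L3,off,Lt=P   # shoulder(a1,d1); upper arm L2 up; elbow offset a3 up; forearm L3 ahead; lateral off; tool Lt
    Z=lambda t:Ro.from_rotvec([0,0,t]);Y=lambda t:Ro.from_rotvec([0,t,0]);X=lambda t:Ro.from_rotvec([t,0,0])
    R=Z(q[0]);p=R.apply([a1,0,d1]);R=R*Y(q[1]);p=p+R.apply([0,0,L2]);R=R*Y(-q[2]);p=p+R.apply([L3,0,a3])
    R=R*X(SG[0]*q[3]);p=p+R.apply([0,-off,0]);R=R*Y(-q[4]);R=R*X(SG[1]*q[5]);p=p+R.apply([Lt,0,0])
    return p,R
SG=[1,-1]
E
python3 - <<'E'
from fk import *
s=read_state()
Q=[[1.58059,.385587,.006638,-.00049,-1.19398,-.25855],[.93,-.01,-.5,0,-1.08,.48],[-.147835,.400292,-.119244,-.00675,-1.037515,1.652595],s["joints"]]
X=[[153.7,605.2,230.2],[346.9,198.8,229.5],[560.12,-243.22,172.83],s["position"]]
r=least_squares(lambda P:np.r_[np.concatenate([fk(q,P)[0]-x for q,x in zip(Q,X)]),.01*(P-[0,330,300,0,350,160,250])],[0,330,300,0,350,160,250])
print(r.x.round(1),r.fun[:12].round(1))
np.save("P.npy",r.x)
R=fk(s["joints"],r.x)[1]; print("toolframe in my flange",(R.inv()*Ro.from_quat(s["ee_rot"])).as_matrix().round(2), s["joint_efforts"].round(2))
plan([608,-231.6,109],pick_R(np.radians(30)),.085)
E
```

```text
[-11.2 170.7 559.   -4.8 438.3 160.6 290.3] [ 1.2  0.2  1.7  1.8  0.  -0.6 -1.3 -4.1  1.6  0.3  6.9 -2.7]
toolframe in my flange [[-0.03  1.    0.  ]
 [ 0.    0.   -1.  ]
 [-1.   -0.03 -0.  ]] [-1.500e-01 -6.259e+01  2.140e+01  5.210e+00 -1.320e+00 -1.000e-02]
n 1 t 2.85 pos [ 613.1 -239.8  120.2] q [-0.12  0.81  0.37  0.01 -1.67  1.6 ] F [ 0.2  0.6 -2.3] w 84.9
[-0.0077, 0.0126, 0.0008, 0.017, -0.008, -0.009, 0.085]
```

```bash
cat >> fk.py <<'E'
P=np.load("P.npy"); LO=np.array([-3.14,-1.21,-1.07,-3.16,-2.99,-3.1]);HI=np.array([3.14,2.06,1.41,2.05,-.16,3.1])
T=Ro.from_matrix([[0,1,0],[0,0,-1],[-1,0,0]])
def ik(p,R,q0):
    f=lambda q:(lambda a:np.r_[(a[0]-p)/100,((a[1]*T).inv()*R).as_rotvec()])(fk(q,P))
    r=least_squares(f,np.clip(q0,LO+1e-3,HI-1e-3),bounds=(LO,HI)); return r.x,np.linalg.norm(r.fun)
def elbow(q):
    Z=Ro.from_rotvec([0,0,q[0]]);R=Z*Ro.from_rotvec([0,q[1],0]);e=Z.apply([P[0],0,P[1]])+R.apply([0,0,P[2]])
    return e,e+(R*Ro.from_rotvec([0,-q[2],0])).apply([P[4],0,P[3]])
E
python3 - <<'E'
import fk; from fk import *
q0=read_state()["joints"]; G=np.array([576,281,84.])
for sg in(1,-1):
  fk.SG[0]=sg
  for al in(15,30):
    for az in(-80,-40,-20,0,20,40,60):
      R=place_R(az,np.radians(al)); p=G+24*R.as_matrix()[:,1]
      # continuous path from lifted pick pose
      pa=np.array([560,-240,250.]);Ra=pick_R(np.radians(30));rv=(Ra.inv()*R).as_rotvec();q=q0;E=0
      for t in np.linspace(0,1,16):
          pp=pa+(p+[0,0,130*(t<1)]-pa)*t; q,e=ik(pp,Ra*Ro.from_rotvec(rv*t),q);E=max(E,e)
      el,w=elbow(q); print(sg,al,az,q.round(2),"err",round(e,3),"max",round(E,3),"elbow",el.round(),"wrist",w.round())
E
```

```text
Traceback (most recent call last):
AttributeError: 'function' object has no attribute 'SG'
```

```bash
cat > s.py <<'E'
from fk import *
q0=read_state()["joints"]; G=np.array([576,281,84.])
for sg in(1,-1):
  SG[0]=sg
  for al in(15,30):
    for az in(-80,-40,-20,0,20,40,60):
      R=place_R(az,np.radians(al)); p=G+24*R.as_matrix()[:,1]
      pa=np.array([560,-240,250.]);Ra=pick_R(np.radians(al));rv=(Ra.inv()*R).as_rotvec();q=q0;E=0
      for t in np.linspace(0,1,16):
          pp=pa+(p+[0,0,130*(t<1)]-pa)*t; q,e=ik(pp,Ra*Ro.from_rotvec(rv*t),q);E=max(E,e)
      el,w=elbow(q); print(sg,al,az,q.round(2),"err",round(e,3),"max",round(E,3),"elbow",el.round(),"wrist",w.round())
E
python3 s.py
```

```text
1 15 -80 [ 0.94  0.96 -0.13 -0.77 -1.65 -1.23] err 0.0 max 0.0 elbow [263. 361. 492.] wrist [380. 522. 101.]
1 15 -40 [ 0.88  0.77 -0.68 -1.54 -1.31 -1.45] err 0.0 max 0.0 elbow [243. 292. 570.] wrist [273. 327. 134.]
1 15 -20 [ 0.66  0.72 -0.85 -2.13 -1.31 -1.57] err 0.0 max 0.0 elbow [282. 220. 591.] wrist [279. 218. 152.]
1 15 0 [ 0.36  0.72 -0.88 -2.78 -1.33 -1.58] err 0.0 max 0.081 elbow [333. 126. 592.] wrist [319. 120. 154.]
1 15 20 [ 0.38  0.43 -0.28  1.58 -0.16  3.1 ] err 0.489 max 0.489 elbow [205.  81. 680.] wrist [512. 202. 392.]
1 15 40 [ 0.41  0.43 -0.26  1.41 -0.22  3.1 ] err 0.458 max 0.458 elbow [203.  88. 679.] wrist [509. 221. 395.]
1 15 60 [ 0.33  0.48 -0.18  1.24 -0.58  3.1 ] err 0.494 max 0.494 elbow [233.  79. 667.] wrist [558. 190. 394.]
1 30 -80 [ 0.93  0.86 -0.15 -0.69 -1.46 -1.17] err 0.0 max 0.0 elbow [247. 330. 536.] wrist [385. 513. 163.]
1 30 -40 [ 0.85  0.67 -0.67 -1.46 -1.06 -1.31] err 0.0 max 0.0 elbow [221. 253. 609.] wrist [284. 324. 181.]
1 30 -20 [ 0.63  0.6  -0.82 -2.08 -0.97 -1.43] err 0.0 max 0.0 elbow [247. 180. 631.] wrist [294. 214. 197.]
1
[... 1311 characters left out ...]
.] wrist [385. 513. 163.]
-1 30 -40 [ 0.85  0.67 -0.67  1.46 -1.06 -1.31] err 0.0 max 0.0 elbow [221. 253. 609.] wrist [284. 324. 181.]
-1 30 -20 [ 0.64  0.6  -0.82  2.05 -0.97 -1.41] err 0.015 max 0.015 elbow [245. 184. 631.] wrist [293. 220. 197.]
-1 30 0 [ 0.62  0.56 -0.8   2.05 -0.84 -1.17] err 0.292 max 0.292 elbow [233. 168. 643.] wrist [302. 218. 214.]
-1 30 20 [ 0.38  0.44 -0.28 -1.58 -0.16  3.1 ] err 0.274 max 0.274 elbow [210.  83. 677.] wrist [513. 203. 384.]
-1 30 40 [ 0.42  0.44 -0.27 -1.38 -0.21  3.1 ] err 0.211 max 0.211 elbow [206.  93. 677.] wrist [507. 227. 388.]
-1 30 60 [ 0.37  0.48 -0.19 -1.16 -0.52  3.1 ] err 0.261 max 0.261 elbow [229.  88. 668.] wrist [547. 211. 392.]
```

```bash
python3 -c "
from h import *
plan([548.3,-226.9,5.5],pick_R(np.radians(30)),.085,.018)"
```

```text
n 8 t 2.85 pos [ 613.1 -239.8  120.2] q [-0.12  0.81  0.37  0.01 -1.67  1.6 ] F [ 0.2  0.6 -2.3] w 84.9
[-0.0008, 0.0165, 0.0003, 0.002, -0.001, -0.001, 0.085]
[-0.0008, 0.0165, 0.0003, 0.002, -0.001, -0.001, 0.085]
[-0.0009, 0.0165, 0.0003, 0.002, -0.001, -0.001, 0.085]
[-0.0009, 0.0165, 0.0002, 0.002, -0.001, -0.001, 0.085]
[-0.0009, 0.0165, 0.0002, 0.002, -0.001, -0.001, 0.085]
[-0.0009, 0.0165, 0.0002, 0.002, -0.001, -0.001, 0.085]
[-0.0009, 0.0165, 0.0001, 0.002, -0.001, -0.001, 0.085]
[-0.001, 0.0165, 0.0001, 0.002, -0.001, -0.001, 0.085]
```

Call:
{"fn": "play_rows", "kwargs": {
  "series": [
    [-0.0075,0.012,0,0.017,-0.008,-0.009,0.085],
    [0,0.018,0,0,0,0,0.085],
    [0,0.018,0,0,0,0,0.085],
    [0,0.018,0,0,0,0,0.085],
    [0,0.012,0,0,0,0,0.085],
    [0,0,0,0,0,0,0.085]
  ]
}}

```text
clock: 3.45
position: [573.4, -229.1, 49.4]
ee_rot: [-0.588, 0.635, -0.369, 0.341]
contact_force: [-1.2, 0.4, -0.2]
gripper_width: 84.9
```

```bash
python3 -c "
from h import *
plan([548.3,-226.9,5.5],pick_R(np.radians(30)),.085,.015)
for n in ('top','side'):
    d=get_image(n); cv2.imwrite(f'pics/{n}1.png',d['color'][...,::-1])
a=cv2.imread('pics/top1.png')[90:300,300:500];b=cv2.imread('pics/side1.png')[180:390,300:500]
cv2.imwrite('pics/m1.png',cv2.resize(np.hstack([a,b]),None,fx=2,fy=2))"
```

```text
n 4 t 3.45 pos [ 573.4 -229.1   49.4] q [-0.11  0.79  0.15  0.02 -1.45  1.6 ] F [-1.2  0.4 -0.2] w 84.9
[-0.0001, 0.0126, -0.0, -0.001, 0.0, 0.0, 0.085]
[-0.0001, 0.0126, -0.0, -0.001, 0.0, 0.0, 0.085]
[-0.0001, 0.0126, 0.0, -0.001, 0.0, 0.0, 0.085]
[-0.0001, 0.0126, 0.0, -0.001, 0.0, 0.0, 0.085]
```

View pics/m1.png

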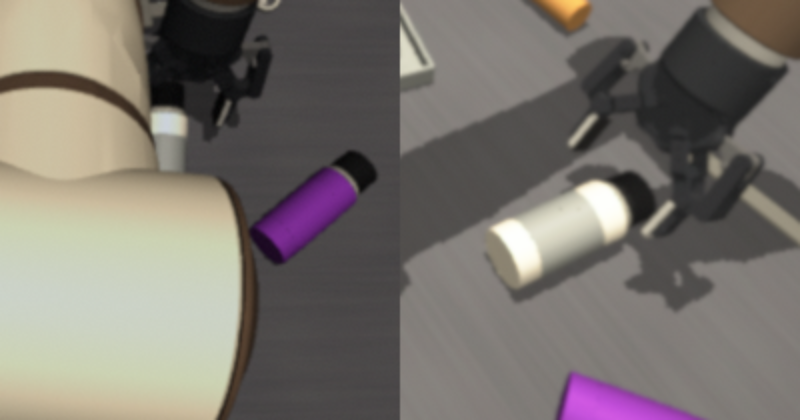

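The fingers straddle the can symmetrically (side crop: fingertips at (580,135) and (655,220), can between them). Next I'll descend and close.

Call:
{"fn": "play_rows", "kwargs": {
  "series": [
    [0,0.0125,0,0,0,0,0.085],
    [0,0.0125,0,0,0,0,0.085],
    [0,0.0125,0,0,0,0,0.085],
    [0,0.0115,0,0,0,0,0.085],
    [0,0,0,0,0,0,0.03],
    [0,0,0,0,0,0,0.03],
    [0,0,0,0,0,0,0.03],
    [0,0,0,0,0,0,0.03],
    [0,0,0,0,0,0,0.03],
    [0,0,0,0,0,0,0.03]
  ]
}}

```text
clock: 4.55
position: [552.3, -228.2, 7.3]
ee_rot: [-0.586, 0.632, -0.373, 0.344]
contact_force: [-1.0, -0.5, -1.5]
gripper_width: 50.3
```

```bash
python3 -c "
from h import *
plan([548,-227,5],pick_R(np.radians(30)),.03,.03)"
```

```text
n 1 t 4.55 pos [ 552.3 -228.2    7.3] q [-0.11  0.81  0.06  0.02 -1.33  1.6 ] F [-1.  -0.5 -1.5] w 50.3
[-0.0009, 0.0041, -0.0027, -0.017, 0.0, 0.003, 0.03]
```

```bash
python3 -c "
from h import *
s=read_state();R=Ro.from_quat(s['ee_rot']);u=[np.cos(PSI),np.sin(PSI),0]
np.save('rel.npy',[R.inv().apply(np.array([480.5,-221.5,26])-s['position']),R.inv().apply(u)]);print(np.load('rel.npy'),R.inv().apply([0,0,1]))"
```

```text
[[-1.11048859e+00  1.86432373e+01 -7.20799304e+01]
 [ 1.79437481e-03 -4.85531474e-01  8.74217346e-01]] [ 0.00239343 -0.87421416 -0.48553462]
```

Call:
{"fn": "play_rows", "kwargs": {
  "series": [
    [0,-0.009,-0.005,0,0,0,0.03],
    [0,-0.017,-0.01,0,0,0,0.03],
    [0,-0.026,-0.015,0,0,0,0.03],
    [0,-0.026,-0.015,0,0,0,0.03],
    [0,-0.026,-0.015,0,0,0,0.03],
    [0,-0.026,-0.015,0,0,0,0.03],
    [0,-0.026,-0.015,0,0,0,0.03],
    [0,-0.026,-0.015,0,0,0,0.03],
    [0,0,0,0,0,0,0.03]
  ]
}}

```text
clock: 5.45
position: [548.9, -227.7, 229.8]
ee_rot: [-0.585, 0.631, -0.375, 0.345]
contact_force: [0.5, -0.7, -2.0]
gripper_width: 50.6
```

```bash
cat > p.py <<'E'
from fk import *
import sys
# path check: joints along slerp with SG choices; target = above ring
az,lift=float(sys.argv[1]),float(sys.argv[2])
rel=np.load("rel.npy"); s=read_state()
R=place_R(az,np.radians(30)); 
# make the can axis exactly vertical
a=R.apply(rel[1]); v=np.cross(a,[0,0,1]); R=Ro.from_rotvec(v/np.linalg.norm(v)*np.arccos(a[2]))*R if np.linalg.norm(v)>1e-6 else R
p=np.array([576,281,4+lift])-R.apply(rel[0])
print("target TCP",p.round(1),"R quat",R.as_quat().round(3),"can axis now",Ro.from_quat(s["ee_rot"]).apply(rel[1]).round(3),"base now",(s["position"]+Ro.from_quat(s["ee_rot"]).apply(rel[0])).round(1))
E
python3 - <<'E'
import sys; sys.argv=["",-50,150]
exec(open("p.py").read())
plan(p,R,.03,.03,6,2)
q=s["joints"];p0=s["position"];R0=Ro.from_quat(s["ee_rot"]);rv=(R0.inv()*R).as_rotvec()
for t in np.linspace(0,1,6):
    q,e=ik(p0+(p-p0)*t,R0*Ro.from_rotvec(rv*t),q); print(q.round(2),round(e,3),[x.round() for x in elbow(q)])
E
```

```text
target TCP [587.3 266.  226.1] R quat [ 0.087 -0.235  0.91  -0.331] can axis now [ 0.997 -0.079  0.005] base now [ 477.  -220.9  248.1]
n 17 t 5.45 pos [ 548.9 -227.7  229.8] q [-0.11  0.59  0.25  0.02 -1.73  1.6 ] F [ 0.5 -0.7 -2. ] w 50.6
[-0.0291, 0.0001, 0.0001, 0.087, 0.05, -0.014, 0.03]
[-0.0291, -0.0004, -0.0014, 0.087, 0.05, -0.014, 0.03]
[-0.11  0.59  0.24 -0.02 -1.72  1.6 ] 0.0 [array([297., -33., 636.]), array([705., -78., 481.])]
[ 0.08  0.4  -0.01 -0.04 -1.38  1.25] 0.0 [array([205.,  16., 686.]), array([604.,  48., 506.])]
[ 0.33  0.26 -0.27 -0.23 -1.06  0.74] 0.0 [array([128.,  44., 710.]), array([481., 167., 481.])]
[ 0.59  0.23 -0.5  -0.62 -0.89  0.04] 0.0 [array([ 97.,  65., 715.]), array([364., 245., 417.])]
[ 0.79  0.33 -0.58 -0.97 -1.   -0.59] 0.0 [array([118., 119., 700.]), array([308., 309., 354.])]
[ 0.95  0.52 -0.47 -1.08 -1.28 -0.98] 0.0 [array([155., 215., 657.]), array([294., 408., 289.])]
```

```bash
python3 - <<'E'
import sys; sys.argv=["",-50,195]
exec(open("p.py").read())
plan(p,R,.03,.038,7,10)
E
```

```text
target TCP [587.3 266.  271.1] R quat [ 0.087 -0.235  0.91  -0.331] can axis now [ 0.997 -0.079  0.005] base now [ 477.  -220.9  248.1]
n 15 t 5.45 pos [ 548.9 -227.7  229.8] q [-0.11  0.59  0.25  0.02 -1.73  1.6 ] F [ 0.5 -0.7 -2. ] w 50.6
[-0.033, -0.0025, -0.0014, 0.098, 0.056, -0.016, 0.03]
[-0.0328, -0.0032, -0.0029, 0.098, 0.056, -0.016, 0.03]
[-0.0326, -0.0041, -0.0044, 0.098, 0.056, -0.016, 0.03]
[-0.0322, -0.0052, -0.0058, 0.098, 0.056, -0.016, 0.03]
[-0.0318, -0.0063, -0.007, 0.098, 0.056, -0.016, 0.03]
[-0.0312, -0.0076, -0.0081, 0.098, 0.056, -0.016, 0.03]
[-0.0306, -0.0089, -0.009, 0.098, 0.056, -0.016, 0.03]
[-0.0299, -0.0103, -0.0098, 0.098, 0.056, -0.016, 0.03]
[-0.0292, -0.0118, -0.0104, 0.098, 0.056, -0.016, 0.03]
[-0.0284, -0.0133, -0.0108, 0.098, 0.056, -0.016, 0.03]
```

Call:
{"fn": "play_rows", "kwargs": {
  "series": [
    [-0.033,-0.0025,-0.0015,0.098,0.056,-0.016,0.03],
    [-0.033,-0.003,-0.003,0.098,0.056,-0.016,0.03],
    [-0.0325,-0.004,-0.0045,0.098,0.056,-0.016,0.03],
    [-0.032,-0.005,-0.006,0.098,0.056,-0.016,0.03],
    [-0.032,-0.0065,-0.007,0.098,0.056,-0.016,0.03],
    [0,0,0,0,0,0,0.03]
  ]
}}

```text
clock: 6.05
position: [560.8, -58.5, 239.1]
ee_rot: [0.444, -0.539, 0.613, -0.369]
contact_force: [-0.4, -0.6, -1.8]
gripper_width: 50.3
```

```bash
python3 - <<'E'
import sys; sys.argv=["",-50,195]
exec(open("p.py").read())
plan(p,R,.03,.038,7,10)
E
```

```text
target TCP [587.3 266.  271.1] R quat [ 0.087 -0.235  0.91  -0.331] can axis now [ 0.836 -0.223  0.502] base now [492.8 -36.1 218.7]
n 10 t 6.05 pos [560.8 -58.5 239.1] q [ 0.26  0.29 -0.18  0.15 -1.17  0.91] F [-0.4 -0.6 -1.8] w 50.3
[-0.0306, -0.008, -0.0083, 0.097, 0.055, -0.016, 0.03]
[-0.03, -0.0093, -0.0091, 0.097, 0.055, -0.016, 0.03]
[-0.0294, -0.0107, -0.0097, 0.097, 0.055, -0.016, 0.03]
[-0.0286, -0.0121, -0.0102, 0.097, 0.055, -0.016, 0.03]
[-0.0279, -0.0136, -0.0105, 0.097, 0.055, -0.016, 0.03]
[-0.0271, -0.015, -0.0106, 0.097, 0.055, -0.016, 0.03]
[-0.0262, -0.0165, -0.0105, 0.097, 0.055, -0.016, 0.03]
[-0.0254, -0.0179, -0.0103, 0.097, 0.055, -0.016, 0.03]
[-0.0245, -0.0193, -0.0098, 0.097, 0.055, -0.016, 0.03]
[-0.0237, -0.0206, -0.0092, 0.097, 0.055, -0.016, 0.03]
```

Call:
{"fn": "play_rows", "kwargs": {
  "series": [
    [-0.0305,-0.009,-0.009,0.097,0.055,-0.016,0.03],
    [-0.03,-0.0105,-0.01,0.097,0.055,-0.016,0.03],
    [-0.0295,-0.011,-0.01,0.097,0.055,-0.016,0.03],
    [-0.0285,-0.012,-0.01,0.097,0.055,-0.016,0.03],
    [-0.028,-0.0135,-0.0105,0.097,0.055,-0.016,0.03],
    [-0.027,-0.015,-0.0105,0.097,0.055,-0.016,0.03],
    [-0.026,-0.0165,-0.0105,0.097,0.055,-0.016,0.03],
    [-0.0255,-0.018,-0.0105,0.097,0.055,-0.016,0.03],
    [-0.0245,-0.0195,-0.01,0.097,0.055,-0.016,0.03],
    [0,0,0,0,0,0,0.03]
  ]
}}

```text
clock: 7.05
position: [582.6, 235.1, 269.4]
ee_rot: [0.119, -0.266, 0.896, -0.335]
contact_force: [-0.4, -0.7, -2.6]
gripper_width: 50.7
```

```bash
python3 - <<'E'
import sys; sys.argv=["",-50,60]
exec(open("p.py").read())
plan(p,R,.03,.035,7,10)
for n in ('top','side'):
    d=get_image(n); cv2.imwrite(f'pics/{n}2.png',d['color'][...,::-1])
a=cv2.imread('pics/top2.png')[60:270,80:280];b=cv2.imread('pics/side2.png')[20:230,160:360]
cv2.imwrite('pics/m2.png',cv2.resize(np.hstack([a,b]),None,fx=2,fy=2))
E
```

```text
target TCP [587.3 266.  136.1] R quat [ 0.087 -0.235  0.91  -0.331] can axis now [ 0.081 -0.041  0.996] base now [565.2 252.6 199.2]
n 4 t 7.05 pos [582.6 235.1 269.4] q [ 0.93  0.41 -0.49  1.03 -1.24 -0.83] F [-0.4 -0.7 -2.6] w 50.7
[-0.0072, 0.0143, -0.0303, 0.021, 0.011, -0.002, 0.03]
[-0.0069, 0.0136, -0.0306, 0.021, 0.011, -0.002, 0.03]
[-0.0066, 0.013, -0.031, 0.021, 0.011, -0.002, 0.03]
[-0.0062, 0.0123, -0.0313, 0.021, 0.011, -0.002, 0.03]
```

View pics/m2.png

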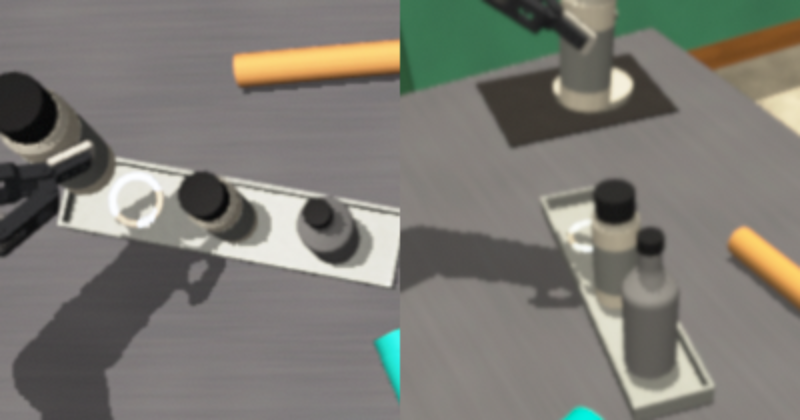

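The can is upright in the grip above the rack with its cap up; it sits near (50,130) in the top crop, and the neighbouring containers are undisturbed. I'll move down to 60 mm above the ring.

Call:
{"fn": "play_rows", "kwargs": {
  "series": [
    [-0.015,0.022,-0.015,0.042,0.022,-0.004,0.03],
    [-0.0065,0.0135,-0.0305,0.042,0.022,-0.004,0.03],
    [-0.003,0.01,-0.031,0,0,0,0.03],
    [-0.003,0.01,-0.0315,0,0,0,0.03],
    [0,0,0,0,0,0,0.03]
  ]
}}

```text
clock: 7.65
position: [599.8, 248.3, 148.5]
ee_rot: [0.082, -0.24, 0.911, -0.324]
contact_force: [-0.5, -0.1, -1.5]
gripper_width: 50.9
```

```bash
python3 - <<'E'
import sys; sys.argv=["",-50,25]
exec(open("p.py").read())
plan(p,R,.03,.02,7,10)
T=get_image('top');S=get_image('side')
crop(T,100,90,140,140,4,"pics/t3.png"); crop(S,190,40,140,140,4,"pics/s3.png")
cv2.imwrite('pics/m3.png',cv2.resize(np.hstack([cv2.imread('pics/t3.png'),cv2.imread('pics/s3.png')]),(800,400)))
E
```

```text
target TCP [587.3 266.  101.1] R quat [ 0.087 -0.235  0.91  -0.331] can axis now [-0.002 -0.01   1.   ] base now [588.9 264.2  76.5]
n 3 t 7.65 pos [599.8 248.3 148.5] q [ 0.9   0.61 -0.56  1.17 -1.18 -1.15] F [-0.5 -0.1 -1.5] w 50.9
[-0.0004, 0.0015, -0.0173, 0.002, -0.005, 0.004, 0.03]
[-0.0005, 0.0014, -0.0173, 0.002, -0.005, 0.004, 0.03]
[-0.0005, 0.0014, -0.0173, 0.002, -0.005, 0.004, 0.03]
```

View pics/m3.png

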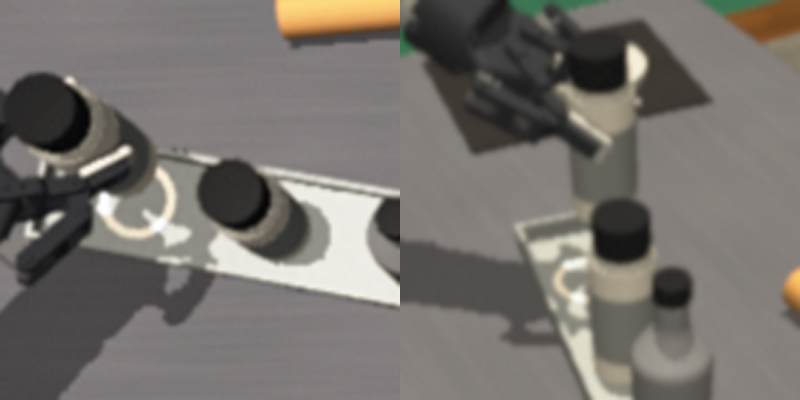

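Now 72 mm above the floor, cap top centre at top px (115.8,129.2). I'll cross-check the can's measured cap position against the predicted one and continue down.

Call:
{"fn": "play_rows", "kwargs": {
  "series": [
    [-0.0005,0.0015,-0.0175,0.002,-0.005,0.004,0.03],
    [-0.0005,0.0015,-0.0175,0.002,-0.005,0.004,0.03],
    [-0.0005,0.0015,-0.0175,0.002,-0.005,0.004,0.03],
    [0,0,0,0,0,0,0.03]
  ]
}}

```text
clock: 8.15
position: [589.7, 269.0, 108.2]
ee_rot: [0.078, -0.239, 0.909, -0.333]
contact_force: [1.0, -0.0, -1.7]
gripper_width: 50.6
```

```bash
python3 - <<'E'
import sys; sys.argv=["",-50,12]
exec(open("p.py").read())
plan(p,R,.03,.01,7,10)
T=get_image('top')
print("cap top earlier",onz(T,(115.8,129.2),216.5).round(1),"pred 588.6 262.8")
V=cv2.cvtColor(T["color"],cv2.COLOR_RGB2HSV)[...,2]
crop(T,90,100,120,120,5,"pics/t4.png")
S=get_image('side');crop(S,200,50,120,120,5,"pics/s4.png")
cv2.imwrite('pics/m4.png',cv2.resize(np.hstack([cv2.imread('pics/t4.png'),cv2.imread('pics/s4.png')]),(800,400)))
E
```

```text
target TCP [587.3 266.   88.1] R quat [ 0.087 -0.235  0.91  -0.331] can axis now [-0.013 -0.014  1.   ] base now [579.4 284.9  36.2]
n 3 t 8.15 pos [589.7 269.  108.2] q [ 0.93  0.67 -0.58  1.19 -1.16 -1.24] F [ 1.  -0.  -1.7] w 50.6
[0.0014, 0.0035, -0.0057, 0.001, -0.006, -0.003, 0.03]
[0.0013, 0.0035, -0.0057, 0.001, -0.006, -0.003, 0.03]
[0.0013, 0.0035, -0.0058, 0.001, -0.006, -0.003, 0.03]
cap top earlier [584.  260.1 216.5] pred 588.6 262.8
```

View pics/m4.png

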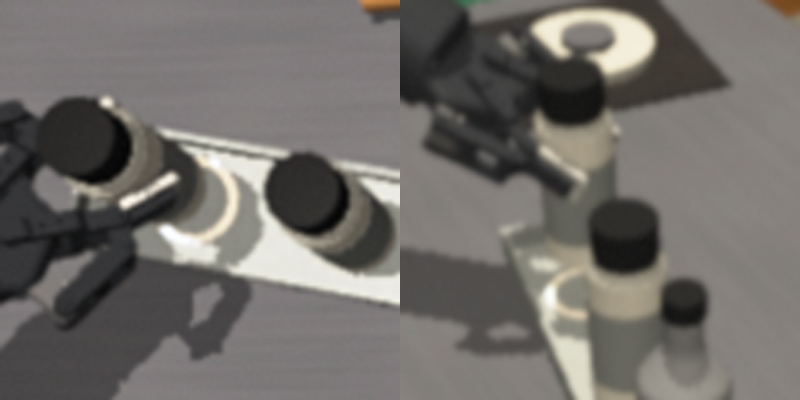

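The can is about 32 mm above the floor; its cap top is at top px (114.9,141.4), and it has clear space to its neighbour.

```bash
python3 - <<'E'
import sys; sys.argv=["",-50,10]
exec(open("p.py").read())
T=get_image('top')
c=onz(T,(114.9,141.4),176.2); print("cap meas",c.round(1),"pred",(s["position"]+Ro.from_quat(s["ee_rot"]).apply(rel[0]+140*rel[1])).round(1))
plan(p+[3,2,0],R,.03,.01,7,10)
E
```

```text
target TCP [587.3 266.   86.1] R quat [ 0.087 -0.235  0.91  -0.331] can axis now [-0.016 -0.015  1.   ] base now [580.2 284.9  38.1]
cap meas [573.9 279.4 176.2] pred [578.1 282.8 178.1]
n 3 t 8.3 pos [590.6 268.8 110.5] q [ 0.93  0.66 -0.58  1.19 -1.16 -1.24] F [ 0.2 -0.2 -1.8] w 50.2
[0.0004, 0.0041, -0.007, 0.001, -0.007, -0.003, 0.03]
[0.0003, 0.0041, -0.0071, 0.001, -0.007, -0.003, 0.03]
[0.0003, 0.0041, -0.0071, 0.001, -0.007, -0.003, 0.03]
```

Call:
{"fn": "play_rows", "kwargs": {
  "series": [
    [0.0005,0.004,-0.007,0.001,-0.007,-0.003,0.03],
    [0.0005,0.004,-0.007,0.001,-0.007,-0.003,0.03],
    [0.0005,0.004,-0.007,0.001,-0.007,-0.003,0.03],
    [0,0,0,0,0,0,0.03]
  ]
}}

```text
clock: 8.7
position: [590.4, 267.8, 86.2]
ee_rot: [0.086, -0.235, 0.91, -0.331]
contact_force: [0.2, -0.6, -1.9]
gripper_width: 51.0
```

```bash
python3 - <<'E'
import sys; sys.argv=["",-50,-4]
exec(open("p.py").read())
plan(p+[3.5,2.5,0],R,.03,.003,7,10)
E
```

```text
target TCP [587.3 266.   72.1] R quat [ 0.087 -0.235  0.91  -0.331] can axis now [-0.001 -0.001  1.   ] base now [579.2 282.8  14.1]
n 5 t 8.7 pos [590.4 267.8  86.2] q [ 0.93  0.7  -0.58  1.2  -1.15 -1.26] F [ 0.2 -0.6 -1.9] w 51.0
[-0.0002, 0.0013, -0.0025, -0.0, -0.0, -0.0, 0.03]
[-0.0002, 0.0013, -0.0025, -0.0, -0.0, -0.0, 0.03]
[-0.0002, 0.0013, -0.0025, -0.0, -0.0, -0.0, 0.03]
[-0.0002, 0.0013, -0.0025, -0.0, -0.0, -0.0, 0.03]
[-0.0002, 0.0013, -0.0025, -0.0, -0.0, -0.0, 0.03]
```

Call:
{"fn": "play_rows", "kwargs": {
  "series": [
    [0,0.0013,-0.0025,0,0,0,0.03],
    [0,0.0013,-0.0025,0,0,0,0.03],
    [0,0.0006,-0.0012,0,0,0,0.03],
    [0,0,0,0,0,0,0.03]
  ]
}}

```text
clock: 9.1
position: [590.4, 267.8, 78.3]
ee_rot: [0.086, -0.235, 0.91, -0.331]
contact_force: [-0.1, -0.4, -2.1]
gripper_width: 51.1
```

Call:
{"fn": "play_rows", "kwargs": {
  "series": [
    [0,0.0008,-0.0014,0,0,0,0.03],
    [0,0,0,0,0,0,0.03]
  ]
}}

```text
clock: 9.3
position: [590.5, 267.9, 76.8]
ee_rot: [0.086, -0.235, 0.91, -0.331]
contact_force: [0.8, -0.6, -1.9]
gripper_width: 50.5
```

Call:
{"fn": "play_rows", "kwargs": {
  "series": [
    [0,0.0006,-0.001,0,0,0,0.03],
    [0,0,0,0,0,0,0.03]
  ]
}}

```text
clock: 9.5
position: [590.6, 268.0, 75.8]
ee_rot: [0.086, -0.235, 0.91, -0.331]
contact_force: [0.8, 0.5, -2.0]
gripper_width: 50.6
```

Call:
{"fn": "play_rows", "kwargs": {
  "series": [
    [0,0.0006,-0.001,0,0,0,0.03],
    [0,0,0,0,0,0,0.03]
  ]
}}

```text
clock: 9.7
position: [590.6, 268.0, 74.6]
ee_rot: [0.085, -0.235, 0.91, -0.331]
contact_force: [-0.2, -0.3, -2.0]
gripper_width: 50.3
```

```bash
python3 - <<'E'
import sys; sys.argv=["",-50,0]
exec(open("p.py").read())
print(s["position"],s["contact_force"])
S=get_image('side');T=get_image('top')
crop(T,90,100,120,120,5,"pics/t5.png");crop(S,200,60,120,120,5,"pics/s5.png")
cv2.imwrite('pics/m5.png',cv2.resize(np.hstack([cv2.imread('pics/t5.png'),cv2.imread('pics/s5.png')]),(800,400)))
E
```

```text
target TCP [587.3 266.   76.1] R quat [ 0.087 -0.235  0.91  -0.331] can axis now [-0.002 -0.001  1.   ] base now [579.5 283.    2.6]
[590.61936471 267.95490716  74.63936501] [-0.15413067 -0.34641123 -1.99773374]
```

View pics/m5.png

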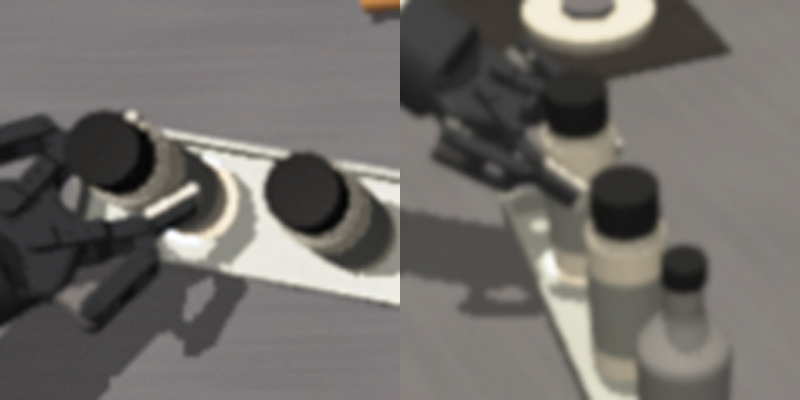

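Still no contact (Fz -2 N, the can's weight alone). The cap is at top px (123,145.6), well clear of its neighbour. I'll keep going down in 1 mm steps.

Call:
{"fn": "play_rows", "kwargs": {
  "series": [
    [0,0.0006,-0.001,0,0,0,0.03],
    [0,0,0,0,0,0,0.03]
  ]
}}

```text
clock: 10.0
position: [590.7, 268.0, 73.6]
ee_rot: [0.085, -0.235, 0.91, -0.331]
contact_force: [0.0, -0.4, -1.4]
gripper_width: 50.4
```

Call:
{"fn": "play_rows", "kwargs": {
  "series": [
    [0,0.0006,-0.001,0,0,0,0.03],
    [0,0,0,0,0,0,0.03]
  ]
}}

```text
clock: 10.2
position: [591.0, 268.0, 73.5]
ee_rot: [0.085, -0.235, 0.91, -0.332]
contact_force: [-0.8, 0.1, -1.5]
gripper_width: 50.8
```

Call:
{"fn": "play_rows", "kwargs": {
  "series": [
    [0,0.0006,-0.001,0,0,0,0.03],
    [0,0,0,0,0,0,0.03]
  ]
}}

```text
clock: 10.4
position: [591.2, 267.9, 73.5]
ee_rot: [0.084, -0.234, 0.91, -0.332]
contact_force: [0.2, -0.0, -1.0]
gripper_width: 50.6
```

```bash
python3 - <<'E'
from h import *
T=get_image('top')
for z in(144,148): print(onz(T,(123,145.6),z).round(1))
E
```

```text
[573.9 278.2 144. ]
[572.9 276.5 148. ]
```

Contact: z has stopped at 73.5 and Fz is easing from -2 to -1 N. The cap reads (574,278) against the ring at (576,281). Next I'll release and back out along the fingers.

Call:
{"fn": "play_rows", "kwargs": {
  "series": [
    [0,0,0,0,0,0,0.054],
    [0,0,0,0,0,0,0.058],
    [0,0,0,0,0,0,0.066],
    [0,0,0,0,0,0,0.075],
    [0,0,0,0,0,0,0.075],
    [0,0,0,0,0,0,0.075]
  ]
}}

```text
clock: 11.05
position: [591.5, 268.2, 73.3]
ee_rot: [0.084, -0.234, 0.91, -0.332]
contact_force: [0.4, -0.4, -0.3]
gripper_width: 74.7
```

```bash
python3 - <<'E'
from h import *
s=read_state();print(s["position"],s["contact_force"],s["gripper_width"])
T=get_image('top');S=get_image('side')
crop(T,90,100,120,120,5,"pics/t6.png");crop(S,200,60,120,120,5,"pics/s6.png")
cv2.imwrite('pics/m6.png',cv2.resize(np.hstack([cv2.imread('pics/t6.png'),cv2.imread('pics/s6.png')]),(800,400)))
E
```

```text
[591.53103148 268.19753724  73.32477036] [ 0.36928993 -0.44640216 -0.33711344] 74.6733246608304
```

View pics/m6.png

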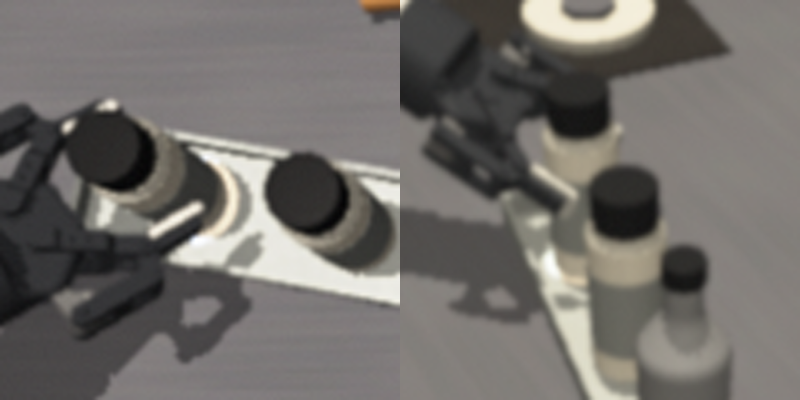

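The can stands on its own with its cap at crop (112,152), and the fingers are clear on both sides. Backing out now.

Call:
{"fn": "play_rows", "kwargs": {
  "series": [
    [0,-0.008,0,0,0,0,0.08],
    [0,-0.015,0,0,0,0,0.08],
    [0,-0.02,0,0,0,0,0.08],
    [0,-0.025,0,0,0,0,0.08],
    [0,-0.03,0,0,0,0,0.08],
    [0,-0.03,0,0,0,0,0.08],
    [0,-0.03,0,0,0,0,0.08],
    [0,-0.02,0,0,0,0,0.08],
    [0,0,0,0,0,0,0.08],
    [0,0,0,0,0,0,0.08]
  ]
}}

```text
clock: 12.15
position: [484.0, 394.4, 163.3]
ee_rot: [0.085, -0.235, 0.91, -0.332]
contact_force: [0.1, -0.7, -1.0]
gripper_width: 80.1
```

```bash
python3 - <<'E'
from h import *
T=get_image('top');S=get_image('side')
crop(T,90,100,120,120,5,"pics/t7.png");crop(S,200,60,120,120,5,"pics/s7.png")
cv2.imwrite('pics/m7.png',cv2.resize(np.hstack([cv2.imread('pics/t7.png'),cv2.imread('pics/s7.png')]),(800,400)))
s=read_state();print(s["position"],s["contact_force"],s["joint_vel"].round(3))
E
```

```text
[484.52667219 393.64982551 163.12100086] [ 0.83251896  0.82773122 -0.73188392] [-0.016  0.005 -0.008 -0.004  0.    -0.   ]
```

View pics/m7.png

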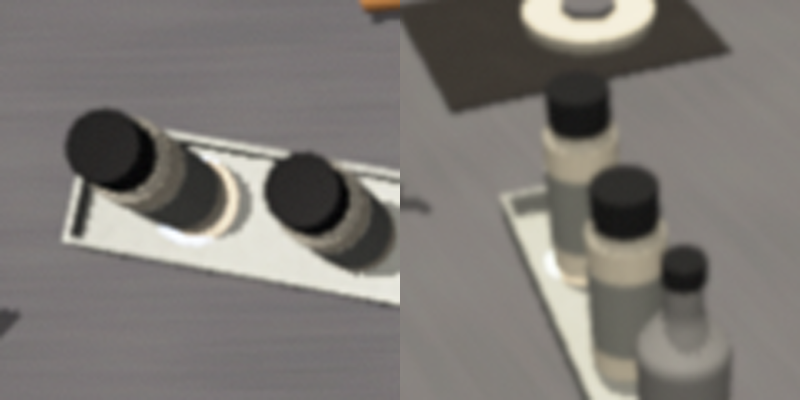

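The can stands upright on the ring (cap at crop (105,148)), the neighbours haven't moved, and the gripper is well clear. One last numeric check, then I'll hand in.

```bash
python3 - <<'E'
from h import *
from bench import job_done
T=get_image('top')
c=onz(T,(121.4,144.2),144);n=onz(T,(90+307*.3,100+192*.3),144)
print(c.round(1),"d ring",np.linalg.norm(c[:2]-[576,281]).round(1),"neighbour",n.round(1),"was 550.9 168.2")
if np.linalg.norm(c[:2]-[576,281])<12: print(job_done())
E
```

```text
[576.7 281.4 144. ] d ring 0.8 neighbour [548.4 166.6 144. ] was 550.9 168.2
the job is handed in; nothing more can be done
None
```

I stood the fallen can upright, cap up, on the empty ring mark and let go. I then backed the gripper out about 180 mm and handed the job in at about 12 s of the 43 s allowed. No verdict is reported, so these are my own last checks:

- **Position:** the can's cap centre measured (577, 281) mm against the ring at (576, 281). That is about 1 mm off by hand-read pixels, within the roughly 2 mm calibration. I set the can down gradually, in 1 mm steps at the end, until the floor took its weight.
- **Upright:** it looks upright in both camera views after release. I judged this by eye and did not measure the angle.
- **Neighbours:** the standing can read about 3 mm from its first position, which is within pixel-reading error. The oil bottle looks unmoved and upright in the pictures, but I did not measure it at the end.
- **Disagreement:** the can's position predicted from the grasp was about 4 mm off in x and 3 mm in y from what the camera showed. I followed the camera and corrected for it before setting the can down.

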